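# Find the sound bearing block by heft and clamp it in the drill vice

## Robot

A 6-joint arm with a two-finger parallel gripper is mounted at the origin on the work surface. World frame = base frame: x ahead of the robot, y to its left, z up, the work surface at z = 0. Lengths are in m, angles in rad, forces in N, time in s.
With the tool pointing down it reaches from about 0.35 to 0.975 m from the base axis. Payload 4.9 kg.
Tool frame: the origin (TCP) lies where the fingers leave the gripper's body, on its centre line; the fingertips stand 73 mm ahead of it and the grasp point (between the pads) lies 54 mm ahead of it; z points along the fingers, y is the direction in which the jaws open and shut (so a half turn about z gives the same grasp; the last joint's range is limited). The gripper opens to 85 mm and grips with 20 to 120 N. Pads are 22 mm wide; open, the fingers measure 114 mm over their backs; the gripper's body (76 mm by 85 mm) begins 54 mm behind the grasp point. The pads swing forward as they close: fully open they stand 13 mm farther back than shut.
Start: joints at [-1.46, 0.053, 1.613, -0, 1.476, -0.119], TCP at [0.142, -0.609, 0.304] pointing down, gripper open.
Joint ranges: [-3.01, 3.01], [-1.01, 2.22], [0.06, 2.58], [-1.02, 4.17], [0.09, 2.62], [-3.14, 3.14]. Speed limits (rad/s): [2.57, 2.57, 3.14, 3.14, 3.14, 3.14].

## Interface

Orientations are given as a rotation vector (axis times angle).
In Python, from station import monitor, vision, workorder gives the robot as it stands.
- The arm moves only by the tool arm_command, never from a script. Its argument "rows" is text: rows parted by semicolons, each of 6 numbers parted by spaces: the shift along the world's x, y, z in mm, then the turn, a rotation vector about the world's x, y, z in degrees. In form: tx ty tz wx wy wz; .... A call has 1 to 12 rows; each row is the pose to reach, as a shift and turn from the pose measured when the call began; what a row does not reach only later rows make up. A row lasts 1/8 s, in which the tool goes at most 62.5 mm and 10.7 degrees, less where a joint would pass 70% of its speed; a pose out of reach is approached as far as the arm can. A call with a gripper value outside its range is refused whole. "jaw" is the opening, from 0 (shut) to 1 (fully open), set as the call begins (left out, the last holds). The fingers move at their own pace and stop on an object; "squeeze" is the grip in N (left out, the last holds). Time passes only in rows, so rows that repeat a pose let the fingers close. It gives the time, the measured TCP pose, the force and the opening at its end, in the units of the state.
- monitor.get_obs(): the state, without advancing time (a new reading comes with each control period).
- vision.get_image(name): name is "scene" or "side" or "wrist"; returns a dict with "frame" (420x560x3 uint8, red, green, blue), "vfov" (degrees; the focal length in pixels is half the picture's height over the tangent of half this angle, whatever the lens; pixels are square), "cx", "cy" (the principal point, pixels), "R" (3x3) and "t" (3): a world point X has camera coordinates R X + t; the wrist camera has in their place "T_tool_cam" (4x4, takes a point from camera to tool coordinates, whose origin is the TCP and whose axes are the flange's). Camera axes: x right, y down, z forward; pixel columns grow to the right and rows downward; lengths in m; the calibration is good to about 2 mm. A picture is of the moment at which its call begins: read the wrist's pose just before it. There is no depth.
- workorder.finish_job(): hands the job in, once; it reports no verdict.
The state is a dict: "t": time; "q": joint angles; "dq": joint speeds; "effort": joint torques, N m; "tool_pos": TCP position; "tool_rot": TCP orientation; "contact_force": force on the tool from outside, world axes, zero at the start; "wrist_torque": the same for the moment, N m; "opening": finger opening in m.
Only numpy, scipy, OpenCV 4.12 (cv2) and the standard library are available. Lean on these libraries where they do the work, as an engineer would, in place of code of your own. Each camera call takes 0.05 s, during which the arm holds its last target. There are 200 camera calls.

## Task

One of the cast-iron bearing blocks on the bench is sound; the others look the same but have a void inside and are clearly lighter in the hand. Slide the vice's jaw fully back, stand the heavy block on its foot on the vice bed, midway along the jaws and with its wings out to the vice's two open sides, push the jaw up by feel until the block is seated tight against the fixed jaw, then push the lock knob down and turn it clockwise to its stop. Every light block goes into the scrap bin, whenever it suits you, and the other tools stay where they are.

Things in the scene. Friction and masses are not known exactly. Their poses are not given: they have to be found in the camera images.
- block_a_mid (a point): bearing block, one of 4 to 6 alike (None from the start: absent). Foot 40 (its x) by 70 (its y) by 14 mm high; upright body on it 40 (x) by 36 (y) with half-round top, 58 high in all; grip the body's flat sides, 36 apart along y, 14 to 40 above the underside. This point: its centre, 29 above the underside; z up. Sound block 580 to 690 g, one with a void 300 to 420 g
- block_b_mid (a point): bearing block, one of 4 to 6 alike (None from the start: absent). Foot 40 (its x) by 70 (its y) by 14 mm high; upright body on it 40 (x) by 36 (y) with half-round top, 58 high in all; grip the body's flat sides, 36 apart along y, 14 to 40 above the underside. This point: its centre, 29 above the underside; z up. Sound block 580 to 690 g, one with a void 300 to 420 g
- block_c_mid (a point): bearing block, one of 4 to 6 alike (None from the start: absent). Foot 40 (its x) by 70 (its y) by 14 mm high; upright body on it 40 (x) by 36 (y) with half-round top, 58 high in all; grip the body's flat sides, 36 apart along y, 14 to 40 above the underside. This point: its centre, 29 above the underside; z up. Sound block 580 to 690 g, one with a void 300 to 420 g
- block_d_mid (a point): bearing block, one of 4 to 6 alike (None from the start: absent). Foot 40 (its x) by 70 (its y) by 14 mm high; upright body on it 40 (x) by 36 (y) with half-round top, 58 high in all; grip the body's flat sides, 36 apart along y, 14 to 40 above the underside. This point: its centre, 29 above the underside; z up. Sound block 580 to 690 g, one with a void 300 to 420 g
- block_e_mid (a point): bearing block, one of 4 to 6 alike (None from the start: absent). Foot 40 (its x) by 70 (its y) by 14 mm high; upright body on it 40 (x) by 36 (y) with half-round top, 58 high in all; grip the body's flat sides, 36 apart along y, 14 to 40 above the underside. This point: its centre, 29 above the underside; z up. Sound block 580 to 690 g, one with a void 300 to 420 g
- block_f_mid (a point): bearing block, one of 4 to 6 alike (None from the start: absent). Foot 40 (its x) by 70 (its y) by 14 mm high; upright body on it 40 (x) by 36 (y) with half-round top, 58 high in all; grip the body's flat sides, 36 apart along y, 14 to 40 above the underside. This point: its centre, 29 above the underside; z up. Sound block 580 to 690 g, one with a void 300 to 420 g
- vice: blue drill vice fixed on the bench. Origin: under it, at bench height; x runs along it from the lock knob (near end) to the fixed jaw, z up. Steel bed 20 mm above the bench, 90 wide. Fixed jaw: face at x = +65 looking to -x, 64 wide (y), top 52 above the bench. A block is clamped with its 40 mm foot width along the vice's x, its wings along the vice's y
- vice_jaw (a joint): slide jaw travel in m: 0 = fully back (80 mm gap to the fixed jaw), grows as it closes along the vice's +x; gap = 0.080 - value, end at 0.050; slides with about 3 N of drag and stays where it is left. A block tight between the jaws leaves it at about 0.040
- jaw_tab (a point): upright dark steel tab on the slide jaw, to grip or push: 14 mm thick along the vice's y, 24 long along x, standing from 50 to 85 above the bench. This point: on it, 70 above the bench; the jaw's face is 33 ahead of it (+x). The jaw is 64 wide, 50 long behind its face, its top 50 above the bench
- knob_grip (a point): black lock knob on an upright axis at the near end of the vice: a bar 36 mm long (its x), 12 thick (its y), 34 tall, on a round flange. This point: on its axis, 20 above the flange, 14 below the bar's top, 62 above the bench when up. It is both pushed down and turned
- lock_knob (a joint): turn of the lock knob in rad, clockwise seen from above, 0 to a hard stop at 1.4; 0.04 N m of drag, stays where it is left
- lock_plunger (a joint): how far the lock knob is pushed down in m, 0 to a hard stop at 0.006; needs about 4 N, stays where it is left
- scrap_bin: open grey steel bin fixed on the bench, 270 mm (its x) by 230 mm (its y), 50 mm high, walls and floor 5 mm. Origin: centre of its underside. The vice and the bin may be either way round, left or right of the blocks
- chuck: leave it alone; steel drill chuck, 42 mm across, 48 mm tall, standing among the blocks; origin at its underside
- wrench: leave it alone; steel wrench lying beyond the blocks
- oil_can: leave it alone; copper oil can with a spout, 66 mm across, 150 mm tall, beyond the blocks; origin at its underside
Not all that is in view belongs to the job. Leave any pink look-alike of the part that bears block_c_mid alone.

How it is judged:
On the way, in this order (a step that is already met when the one before it is completed fails the run):
1. the slide jaw is fully back (within 8 mm) (value of joint vice_jaw below 0.008 m), for 0.2 s.
2. the heavy block stands released on the vice bed, clear of the open slide jaw, and the bed carries its weight (((x of block_a_mid in the frame of vice between 0 and 0.0485 m and y of block_a_mid in the frame of vice between -0.016 and 0.016 m and z of block_a_mid in the frame of vice between 0.045 and 0.053 m and angle between block_a_mid's own z axis and vertical below 0.08 rad and contact force between block_a and vice between 5 and 8 N and contact force between the fingers and block_a below 0.2 N) or (x of block_b_mid in the frame of vice between 0 and 0.0485 m and y of block_b_mid in the frame of vice between -0.016 and 0.016 m and z of block_b_mid in the frame of vice between 0.045 and 0.053 m and angle between block_b_mid's own z axis and vertical below 0.08 rad and contact force between block_b and vice between 5 and 8 N and contact force between the fingers and block_b below 0.2 N) or (x of block_c_mid in the frame of vice between 0 and 0.0485 m and y of block_c_mid in the frame of vice between -0.016 and 0.016 m and z of block_c_mid in the frame of vice between 0.045 and 0.053 m and angle between block_c_mid's own z axis and vertical below 0.08 rad and contact force between block_c and vice between 5 and 8 N and contact force between the fingers and block_c below 0.2 N) or (x of block_d_mid in the frame of vice between 0 and 0.0485 m and y of block_d_mid in the frame of vice between -0.016 and 0.016 m and z of block_d_mid in the frame of vice between 0.045 and 0.053 m and angle between block_d_mid's own z axis and vertical below 0.08 rad and contact force between block_d and vice between 5 and 8 N and contact force between the fingers and block_d below 0.2 N) or (x of block_e_mid in the frame of vice between 0 and 0.0485 m and y of block_e_mid in the frame of vice between -0.016 and 0.016 m and z of block_e_mid in the frame of vice between 0.045 and 0.053 m and angle between block_e_mid's own z axis and vertical below 0.08 rad and contact force between block_e and vice between 5 and 8 N and contact force between the fingers and block_e below 0.2 N) or (x of block_f_mid in the frame of vice between 0 and 0.0485 m and y of block_f_mid in the frame of vice between -0.016 and 0.016 m and z of block_f_mid in the frame of vice between 0.045 and 0.053 m and angle between block_f_mid's own z axis and vertical below 0.08 rad and contact force between block_f and vice between 5 and 8 N and contact force between the fingers and block_f below 0.2 N)) and value of joint vice_jaw below 0.02 m), for 0.2 s.
3. the jaw is pushed up and the block is tight against the fixed jaw (((x of block_a_mid in the frame of vice between 0.0415 and 0.0485 m and y of block_a_mid in the frame of vice between -0.016 and 0.016 m and z of block_a_mid in the frame of vice between 0.045 and 0.053 m and angle between block_a_mid's own z axis and vertical below 0.08 rad and angle between the x axis of block_a_mid and the x axis of vice, either way round below 0.08 rad) or (x of block_b_mid in the frame of vice between 0.0415 and 0.0485 m and y of block_b_mid in the frame of vice between -0.016 and 0.016 m and z of block_b_mid in the frame of vice between 0.045 and 0.053 m and angle between block_b_mid's own z axis and vertical below 0.08 rad and angle between the x axis of block_b_mid and the x axis of vice, either way round below 0.08 rad) or (x of block_c_mid in the frame of vice between 0.0415 and 0.0485 m and y of block_c_mid in the frame of vice between -0.016 and 0.016 m and z of block_c_mid in the frame of vice between 0.045 and 0.053 m and angle between block_c_mid's own z axis and vertical below 0.08 rad and angle between the x axis of block_c_mid and the x axis of vice, either way round below 0.08 rad) or (x of block_d_mid in the frame of vice between 0.0415 and 0.0485 m and y of block_d_mid in the frame of vice between -0.016 and 0.016 m and z of block_d_mid in the frame of vice between 0.045 and 0.053 m and angle between block_d_mid's own z axis and vertical below 0.08 rad and angle between the x axis of block_d_mid and the x axis of vice, either way round below 0.08 rad) or (x of block_e_mid in the frame of vice between 0.0415 and 0.0485 m and y of block_e_mid in the frame of vice between -0.016 and 0.016 m and z of block_e_mid in the frame of vice between 0.045 and 0.053 m and angle between block_e_mid's own z axis and vertical below 0.08 rad and angle between the x axis of block_e_mid and the x axis of vice, either way round below 0.08 rad) or (x of block_f_mid in the frame of vice between 0.0415 and 0.0485 m and y of block_f_mid in the frame of vice between -0.016 and 0.016 m and z of block_f_mid in the frame of vice between 0.045 and 0.053 m and angle between block_f_mid's own z axis and vertical below 0.08 rad and angle between the x axis of block_f_mid and the x axis of vice, either way round below 0.08 rad)) and value of joint vice_jaw above 0.0375 m), for 0.2 s.
4. the lock knob is pushed down and turned clockwise to its stop (value of joint lock_plunger above 0.004 m and value of joint lock_knob above 1.25 rad), for 0.2 s.
At the end, for the whole second after the job is handed in: Heavy block on its foot in the vice, within 3.5 mm of its seat on the fixed jaw, 16 mm of midway and 0.08 rad of square, slide jaw against it (over 0.0375); lock knob down over 4 mm and turned over 1.25 rad; every other block present at rest in the scrap bin (all of step 3 and all of step 4 and ((x of block_a_mid in the frame of vice between 0.0415 and 0.0485 m and y of block_a_mid in the frame of vice between -0.016 and 0.016 m and z of block_a_mid in the frame of vice between 0.045 and 0.053 m and angle between block_a_mid's own z axis and vertical below 0.08 rad) or (x of block_a_mid in the frame of scrap_bin between -0.13 and 0.13 m and y of block_a_mid in the frame of scrap_bin between -0.11 and 0.11 m and z of block_a_mid in the frame of scrap_bin below 0.1 m)) and linear speed of each of block_a, block_b, block_c, block_d, block_e, block_f below 0.03 m/s and ((x of block_b_mid in the frame of vice between 0.0415 and 0.0485 m and y of block_b_mid in the frame of vice between -0.016 and 0.016 m and z of block_b_mid in the frame of vice between 0.045 and 0.053 m and angle between block_b_mid's own z axis and vertical below 0.08 rad) or (x of block_b_mid in the frame of scrap_bin between -0.13 and 0.13 m and y of block_b_mid in the frame of scrap_bin between -0.11 and 0.11 m and z of block_b_mid in the frame of scrap_bin below 0.1 m)) and ((x of block_c_mid in the frame of vice between 0.0415 and 0.0485 m and y of block_c_mid in the frame of vice between -0.016 and 0.016 m and z of block_c_mid in the frame of vice between 0.045 and 0.053 m and angle between block_c_mid's own z axis and vertical below 0.08 rad) or (x of block_c_mid in the frame of scrap_bin between -0.13 and 0.13 m and y of block_c_mid in the frame of scrap_bin between -0.11 and 0.11 m and z of block_c_mid in the frame of scrap_bin below 0.1 m)) and ((x of block_d_mid in the frame of vice between 0.0415 and 0.0485 m and y of block_d_mid in the frame of vice between -0.016 and 0.016 m and z of block_d_mid in the frame of vice between 0.045 and 0.053 m and angle between block_d_mid's own z axis and vertical below 0.08 rad) or (x of block_d_mid in the frame of scrap_bin between -0.13 and 0.13 m and y of block_d_mid in the frame of scrap_bin between -0.11 and 0.11 m and z of block_d_mid in the frame of scrap_bin below 0.1 m)) and ((x of block_e_mid in the frame of vice between 0.0415 and 0.0485 m and y of block_e_mid in the frame of vice between -0.016 and 0.016 m and z of block_e_mid in the frame of vice between 0.045 and 0.053 m and angle between block_e_mid's own z axis and vertical below 0.08 rad) or (x of block_e_mid in the frame of scrap_bin between -0.13 and 0.13 m and y of block_e_mid in the frame of scrap_bin between -0.11 and 0.11 m and z of block_e_mid in the frame of scrap_bin below 0.1 m)) and ((x of block_f_mid in the frame of vice between 0.0415 and 0.0485 m and y of block_f_mid in the frame of vice between -0.016 and 0.016 m and z of block_f_mid in the frame of vice between 0.045 and 0.053 m and angle between block_f_mid's own z axis and vertical below 0.08 rad) or (x of block_f_mid in the frame of scrap_bin between -0.13 and 0.13 m and y of block_f_mid in the frame of scrap_bin between -0.11 and 0.11 m and z of block_f_mid in the frame of scrap_bin below 0.1 m))); the robot touches nothing.
It fails at once if a bystanding tool is moved more than 60 mm (distance of any of chuck, wrench, oil_can from where it was at the start of the episode above 0.06 m).
Of block_a, block_d, block_e, block_f only 2 to 4 are there at a start; the rules pass over those that are not, and their reading is None.
At some moment in a run one of block_a, block_d, block_e, block_f may be knocked a few centimetres aside while the robot is not near it.
Once in a run the grip may slacken for a moment while it holds something.
It also fails if it takes over 208 s, if anything falls off the work surface, if the arm or the gripper's body presses on something with over 40 N, if the wrist force passes 120 N, or if a joint passes its speed limit or range.

## Working session

There is one attempt and no reset: what is moved stays moved. The work goes in short steps, Python scripts to look and compute and a tool call to move; the robot and the scene stay as the last step left them, time stands still between calls to the robot, and variables do not carry over. Pictures are saved under pics/ and viewed, about 12 in all and at most 16, crops included, and the job is handed in when it is done.

Besides the shell and the picture viewer there is one more tool, called as name(argument=value, ...) on one line, values as JSON. arm_command: Moves the arm, as the interface text tells. Its arguments: {"type":"object","properties":{"rows":{"type":"string"},"jaw":{"type":"number"},"squeeze":{"type":"number"}},"required":["rows"]}

```bash
ls; mkdir -p pics; python3 - <<'E'
from station import monitor, vision, workorder
import cv2,json
o=monitor.get_obs(); print(o)
for n in ("scene","side","wrist"):
    d=vision.get_image(n); cv2.imwrite(f"pics/{n}0.png",d["frame"][:,:,::-1])
    print(n,{k:(v.tolist() if hasattr(v,'tolist') else v) for k,v in d.items() if k!="frame"})
import numpy as np
a=cv2.imread("pics/scene0.png");b=cv2.imread("pics/side0.png")
E
```

```text
pics
{'t': 0.0, 'q': array([-1.46002288e+00,  5.33407293e-02,  1.61429932e+00, -3.57535029e-05,
        1.47603217e+00, -1.18981545e-01]), 'dq': array([-0.00069128,  0.00092286, -0.00070803,  0.00106375, -0.00029584,
        0.00192359]), 'effort': array([ 7.23833764e-04, -3.93682694e+01, -3.70170772e+01, -5.08191386e-05,
        6.98800446e-03, -5.40031678e-06]), 'tool_pos': array([ 0.14228726, -0.60808979,  0.3026697 ]), 'tool_rot': array([-3.11881929e+00, -3.59871985e-01,  4.24691928e-05]), 'contact_force': array([-0.17664468, -0.14578224, -0.32157106]), 'wrist_torque': array([ 0.05208943, -0.04641438,  0.02005402]), 'opening': 0.0850038653198422}
scene {'vfov': 51.66878157112527, 'cx': 278.46111470777026, 'cy': 211.61504002509795, 'R': [[-0.10888351451312062, 0.9939997297952221, -0.01043635157976649], [0.5410970166450808, 0.05045856647483396, -0.839445025982701], [-0.8338815256648057, -0.09704880337402517, -0.5433443943932851]], 't': [0.08461170370990354, -0.2651496034898466, 1.4689758400182713]}
side {'vfov': 57.41174626681807, 'cx': 284.40897024118243, 'cy': 208.56179001026504, 'R': [[-0.9881165621433737, -0.15312392199556782, -0.013368774463490038], [-0.07614716416159921, 0.5632170697829461, -0.822792891130726], [0.13351879645992498, -0.8119972886763892, -0.5681840671596537]], 't': [0.5772773568194947, 0.09389184096764039, 0.8064614140475259]}
wrist {'vfov': 65.1338063931264, 'cx': 276.39303834462766, 'cy': 209.68129565751585, 'T_tool_cam': [[0.00027638294145225923, -0.9660927624144805, -0.2581950774566146, 0.06538256206850011], [0.9999998722112631, 0.00037630767611821056, -0.00033759441529205637, -0.00040573343010774643], [0.0004233083108281023, -0.2581949511568544, 0.9660927429637296, -0.07024485216230653], [0.0, 0.0, 0.0, 1.0]]}
```

View pics/scene0.png

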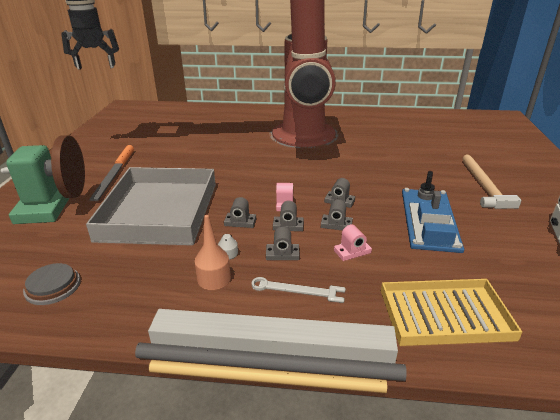

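View pics/side0.png

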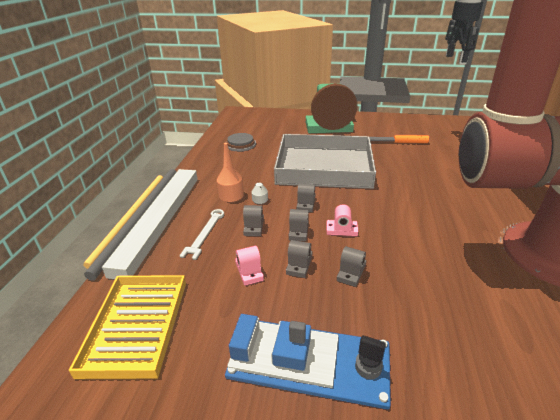

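Five dark blocks: scene (240,213), (288,216), (283,243), (342,191), (337,213). There are two pink look-alikes at (285,196) and (352,243). The bin is left in the scene view (world −y), and the vice is at (432,218), world +y.

```bash
cat > h.py <<'E'
import numpy as np, cv2
from scipy.spatial.transform import Rotation as Ro
from station import monitor, vision, workorder
def cam(n):
    o=monitor.get_obs(); d=vision.get_image(n)
    if n=="wrist":
        T=np.eye(4);T[:3,:3]=Ro.from_rotvec(o["tool_rot"]).as_matrix();T[:3,3]=o["tool_pos"]
        M=T@d["T_tool_cam"]; d["Rc"]=M[:3,:3]; d["c"]=M[:3,3]
    else:
        d["Rc"]=d["R"].T; d["c"]=-d["R"].T@d["t"]
    d["f"]=210/np.tan(np.radians(d["vfov"]/2)); return d
def ray(d,p,z):
    v=d["Rc"]@np.array([(p[0]-d["cx"])/d["f"],(p[1]-d["cy"])/d["f"],1.]); return d["c"]+v*(z-d["c"][2])/v[2]
def px(d,X):
    v=d["Rc"].T@(np.array(X)-d["c"]); return v[:2]/v[2]*d["f"]+[d["cx"],d["cy"]]
def tri(d1,p1,d2,p2):
    A=[];b=[]
    for d,p in((d1,p1),(d2,p2)):
        v=d["Rc"]@np.array([(p[0]-d["cx"])/d["f"],(p[1]-d["cy"])/d["f"],1.]);v/=np.linalg.norm(v)
        P=np.eye(3)-np.outer(v,v);A.append(P);b.append(P@d["c"])
    return np.linalg.lstsq(np.vstack(A),np.hstack(b),rcond=None)[0]
def st():
    o=monitor.get_obs();R=Ro.from_rotvec(o["tool_rot"]).as_matrix()
    print("t",o["t"],"pos",o["tool_pos"].round(4),"y axis yaw",np.degrees(np.arctan2(R[1,1],R[0,1])).round(1),"tilt",R[:,2].round(3),"F",o["contact_force"].round(2),"op",round(o["opening"],4),"q",o["q"].round(2))
E
python3 - <<'E'
from h import *
np.set_printoptions(precision=3,suppress=True)
s=cam("scene");e=cam("side")
S=dict(A=(240,213),B=(288,216),C=(283,243),D=(342,191),E=(337,213),pk1=(285,196),pk2=(352,243),chuck=(228,247))
I=dict(A=(306,197),B=(299,223),C=(254,220),D=(352,265),E=(299,258),pk1=(343,222),pk2=(249,265),chuck=(260,193))
for k in S: print(k,ray(s,S[k],.027),ray(e,I[k],.027))
for n,a,b in(("tab",(436,200),(298,334)),("knobtop",(430,173),(372,341)),("canTop",(207,217),(227,145))):print(n,tri(s,a,e,b))
print("base corners scene",[ray(s,p,.01) for p in((404,191),(442,189),(462,245),(412,246))])
print("base corners side",[ray(e,p,.01) for p in((235,378),(388,396),(390,345),(262,318))])
print("bin rim",[ray(s,p,.05) for p in((131,169),(217,171),(188,227),(96,224))])
print("bin rim side",[ray(e,p,.05) for p in((283,137),(371,138),(374,177),(277,177))])
st()
E
```

```text
A [ 0.549 -0.115  0.027] [ 0.546 -0.104  0.027]
B [ 0.551 -0.002  0.027] [0.55  0.005 0.027]
C [ 0.654 -0.004  0.027] [0.653 0.007 0.027]
D [0.425 0.122 0.027] [0.431 0.126 0.027]
E [0.528 0.109 0.027] [0.536 0.12  0.027]
pk1 [ 0.462 -0.018  0.027] [ 0.453 -0.012  0.027]
pk2 [0.64  0.14  0.027] [0.63  0.154 0.027]
chuck [ 0.678 -0.116  0.027] [ 0.663 -0.107  0.027]
tab [0.512 0.328 0.065]
knobtop [0.405 0.333 0.076]
canTop [ 0.744 -0.132  0.143]
base corners scene [array([0.381, 0.282, 0.01 ]), array([0.362, 0.381, 0.01 ]), array([0.602, 0.375, 0.01 ]), array([0.616, 0.269, 0.01 ])]
base corners side [array([0.6  , 0.379, 0.01 ]), array([0.376, 0.374, 0.01 ]), array([0.368, 0.287, 0.01 ]), array([0.583, 0.263, 0.01 ])]
bin rim [array([ 0.399, -0.435,  0.05 ]), array([ 0.39 , -0.204,  0.05 ]), array([ 0.647, -0.207,  0.05 ]), array([ 0.655, -0.409,  0.05 ])]
bin rim side [array([ 0.65, -0.4 ,  0.05]), array([ 0.381, -0.426,  0.05 ]), array([ 0.381, -0.185,  0.05 ]), array([ 0.627, -0.153,  0.05 ])]
t 0.25 pos [ 0.142 -0.608  0.303] y axis yaw -76.8 tilt [-0.     0.001 -1.   ] F [0.45 0.19 0.86] op 0.0852 q [-1.46  0.05  1.61  0.    1.48 -0.12]
```

arm_command(rows="458 678 97 0 0 -13.2; 458 678 97 0 0 -13.2; 458 678 97 0 0 -13.2; 458 678 97 0 0 -13.2; 458 678 97 0 0 -13.2; 458 678 97 0 0 -13.2; 458 678 97 0 0 -13.2; 458 678 97 0 0 -13.2; 458 678 97 0 0 -13.2; 458 678 97 0 0 -13.2; 458 678 97 0 0 -13.2; 458 678 97 0 0 -13.2", jaw=1, squeeze=60)

```text
t: 1.75
tool_pos: [0.56, 0.0107, 0.392]
tool_rot: [-3.141, 0.0, -0.001]
contact_force: [-0.2, -0.6, 1.1]
opening: 0.0854
```

arm_command(rows="40 60 8 0 0 0; 40 60 8 0 0 0; 40 60 8 0 0 0; 40 60 8 0 0 0")

```text
t: 2.25
tool_pos: [0.5995, 0.0696, 0.3998]
tool_rot: [-3.141, 0.003, -0.0]
contact_force: [-0.5, -0.9, 0.6]
opening: 0.0851
```

```bash
python3 - <<'E'
from h import *
st(); w=cam("wrist"); cv2.imwrite("pics/w1.png",w["frame"][:,:,::-1]); np.savez("w1.npz",Rc=w["Rc"],c=w["c"],f=w["f"],cx=w["cx"],cy=w["cy"])
E
```

```text
t 2.25 pos [0.5995 0.0696 0.3998] y axis yaw -90.1 tilt [ 0.  0. -1.] F [-0.5  -0.85  0.64] op 0.0851 q [-0.01 -0.04  1.55  0.    1.63  1.56]
```

View pics/w1.png

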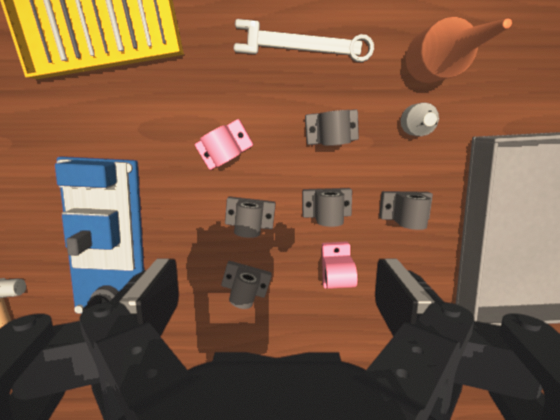

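Top view, image up = world +x, left = +y. Blocks are at C(332,127), B(327,205), A(407,208), E(250,215) and D(246,284). Pinks are at (222,144) and (340,268), and the chuck is at (420,118). The vice is on the left, with its knob partly hidden at (103,298). I'll zoom in to find the foot holes.

```bash
python3 - <<'E'
from h import *
im=cv2.imread("pics/w1.png"); c=im[105:305,190:440]; c=cv2.resize(c,None,fx=3,fy=3,interpolation=cv2.INTER_CUBIC)
c=np.clip(c.astype(float)*1.6,0,255).astype(np.uint8); cv2.imwrite("pics/w1c.png",c)
E
```

```text
(no output)
```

View pics/w1c.png

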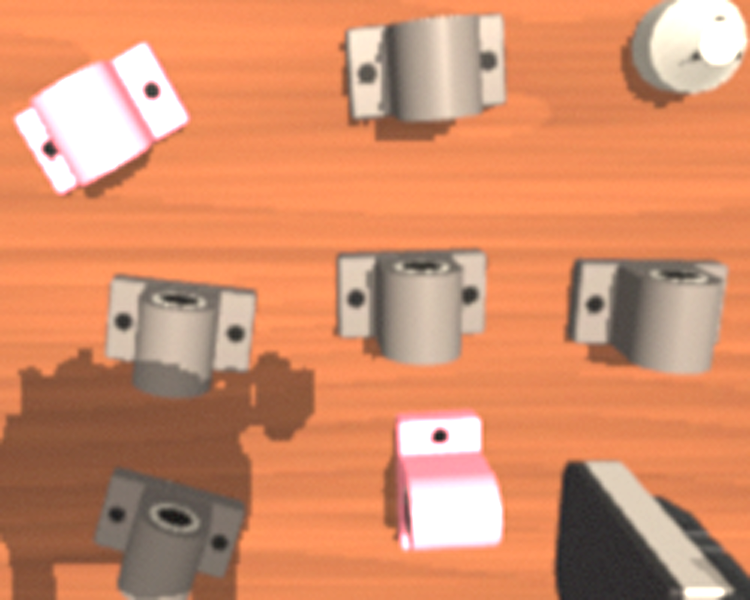

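```bash
python3 - <<'E'
from h import *
np.set_printoptions(precision=4,suppress=True)
d=dict(np.load("w1.npz"))
f=lambda u,v:(190+u/3-1/3,105+v/3-1/3)
H=dict(C=((367,74),(488,61)),B=((356,298),(470,295)),E=((123,321),(235,334)),D=((117,514),(219,542)))
for k,(a,b) in H.items():
    p=ray(d,f(*a),.014);q=ray(d,f(*b),.014);v=p-q; print(k,(p+q)/2,"sep",np.linalg.norm(v),"yaw of y axis-90",np.degrees(np.arctan2(v[1],v[0]))-90)
p=ray(d,f(595,304),.014);print("A hole",p,"far edge",ray(d,f(577,262),.014),ray(d,f(725,264),.014),"left near",ray(d,f(570,342),.014))
for n,q,z in(("fixed jaw TL",(58,163),.052),("fj TR",(114,161),.052),("fj BL",(61,187),.052),("fj BR",(116,186),.052),("sj TL",(65,213),.05),("sj TR",(117,209),.05),("sj BR",(117,248),.05),("tabtop",(71,240),.085),("tab",(80,242),.08),("base TL",(57,160),.008),("base TR",(137,159),.008),("base R low",(142,300),.008),("bin corner",(474,140),.05),("bin low",(462,322),.05)): print(n,ray(d,q,z)[:2])
E
```

```text
C [ 0.6577 -0.0048  0.014 ] sep 0.05429941371526528 yaw of y axis-90 5.896878055344047
B [ 0.552  -0.0024  0.014 ] sep 0.05423039184870381 yaw of y axis-90 1.4823557149704243
E [0.5368 0.1093 0.014 ] sep 0.0540349821261117 yaw of y axis-90 -6.961953626783696
D [0.431  0.1172 0.014 ] sep 0.053745254283796014 yaw of y axis-90 -16.958999596420398
A hole [ 0.5482 -0.0894  0.014 ] far edge [ 0.5686 -0.0791  0.014 ] [ 0.5676 -0.149   0.014 ] left near [ 0.5293 -0.0789  0.014 ]
fixed jaw TL [0.6147 0.3472]
fj TR [0.6171 0.2759]
fj BL [0.5838 0.3487]
fj BR [0.585  0.2774]
sj TL [0.5483 0.3507]
sj TR [0.5537 0.281 ]
sj BR [0.4986 0.288 ]
tabtop [0.5232 0.3257]
tab [0.5187 0.3181]
base TL [0.6136 0.3771]
base TR [0.6148 0.265 ]
base R low [0.3948 0.2816]
bin corner [ 0.6424 -0.177 ]
bin low [ 0.3831 -0.1994]
```

arm_command(rows="-130 255 -100 0 0 -4.3; -130 255 -100 0 0 -4.3; -130 255 -100 0 0 -4.3; -130 255 -100 0 0 -4.3; -130 255 -100 0 0 -4.3; -130 255 -100 0 0 -4.3; -130 255 -100 0 0 -4.3")

```text
t: 3.18
tool_pos: [0.4699, 0.3234, 0.3003]
tool_rot: [-3.139, 0.123, -0.002]
contact_force: [-0.2, -0.7, 0.5]
opening: 0.0854
```

```bash
python3 - <<'E'
from h import *
st(); w=cam("wrist"); cv2.imwrite("pics/w2.png",w["frame"][:,:,::-1]); np.savez("w2.npz",Rc=w["Rc"],c=w["c"],f=w["f"],cx=w["cx"],cy=w["cy"])
E
```

```text
t 3.175 pos [0.4699 0.3234 0.3003] y axis yaw -94.5 tilt [ 0.001  0.    -1.   ] F [-0.2  -0.67  0.46] op 0.0854 q [ 0.47 -0.08  1.75 -0.    1.47  2.12]
```

View pics/w2.png

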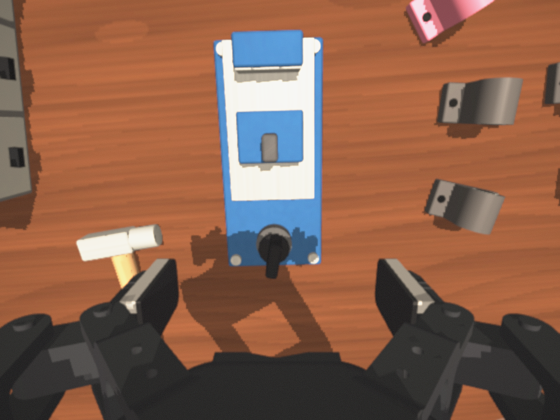

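The vice is nearly upright in the image. The fixed-jaw face edge is at v≈66 (233–302). The slide-jaw front is at v≈111, so it is nearly closed. The tab top is at (269,147), the knob flange at (273,245), and the bar points down the image.

```bash
python3 - <<'E'
from h import *
np.set_printoptions(precision=4,suppress=True)
d=dict(np.load("w2.npz"))
for n,q,z in(("fj L",(233,66),.052),("fj R",(302,66),.052),("fj far L",(233,32),.052),("fj far R",(302,31),.052),("sj L",(238,112),.05),("sj R",(302,111),.05),("sj backL",(239,164),.05),("sj backR",(302,162),.05),("tab tip L",(263,134),.085),("tab R",(277,134),.085),("tab back L",(263,160),.085),("tab back R",(278,160),.085),("base TL",(216,41),.008),("TR",(322,40),.008),("BL",(229,265),.008),("BR",(320,264),.008),("bed BL",(233,201),.02),("bed BR",(314,199),.02),("bed TL",(223,50),.02),("bed TR",(317,50),.02),("flange",(274,244),.042),("bar tip",(272,273),.076)): print(n,ray(d,q,z)[:2])
im=cv2.imread("pics/w2.png")[215:295,235:315]; cv2.imwrite("pics/knob.png",np.clip(cv2.resize(im,None,fx=6,fy=6,interpolation=cv2.INTER_CUBIC)*2.0,0,255).astype(np.uint8))
E
```

```text
fj L [0.5866 0.354 ]
fj R [0.5817 0.2922]
fj far L [0.6141 0.3509]
fj far R [0.6101 0.2905]
sj L [0.5469 0.354 ]
sj R [0.5431 0.2943]
sj backL [0.4985 0.3582]
sj backR [0.4957 0.297 ]
tab tip L [0.5261 0.3309]
tab R [0.5252 0.3191]
tab back L [0.5043 0.3329]
tab back R [0.5033 0.3199]
base TL [0.6182 0.3733]
TR [0.6108 0.2671]
BL [0.3749 0.3882]
BR [0.3677 0.2798]
bed BL [0.4554 0.3728]
bed BR [0.4507 0.2842]
bed TL [0.607  0.3656]
bed TR [0.5998 0.274 ]
flange [0.4102 0.3312]
bar tip [0.3932 0.3343]
```

View pics/knob.png

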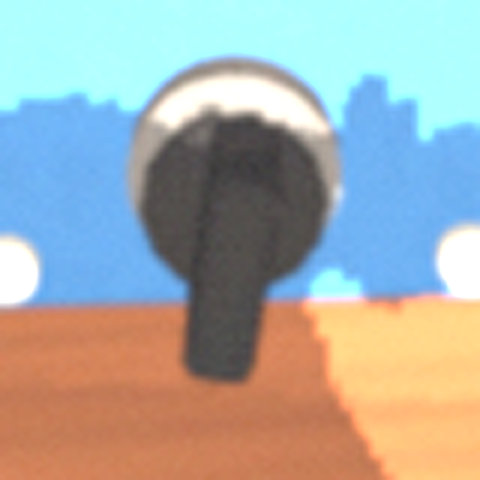

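arm_command(rows="45 3 -60 0 0 0.5; 45 3 -120 0 0 0.5; 45 3 -150 0 0 0.5; 45 3 -171 0 0 0.5; 45 3 -171 0 0 0.5; 45 3 -171 0 0 0.5", jaw=1)

```text
t: 3.98
tool_pos: [0.5168, 0.3265, 0.1323]
tool_rot: [-3.137, 0.111, -0.009]
contact_force: [0.1, 0.4, -0.4]
opening: 0.0856
```

arm_command(rows="0 0 0 0 0 0; 0 0 0 0 0 0; 0 0 0 0 0 0; 0 0 0 0 0 0; 0 0 0 0 0 0; 0 0 0 0 0 0", jaw=0, squeeze=40)

```text
t: 4.72
tool_pos: [0.5168, 0.326, 0.1326]
tool_rot: [-3.139, 0.11, -0.008]
contact_force: [-2.9, -4.7, 5.3]
opening: 0.0132
```

arm_command(rows="-5 0.4 0 0 0 0; -10 0.8 0 0 0 0; -15 1.1 0 0 0 0; -20 1.5 0 0 0 0; -25 1.8 0 0 0 0; -30 2.1 0 0 0 0; -34 2.4 0 0 0 0; -38 2.7 0 0 0 0; -40 2.8 0 0 0 0; -40 2.8 0 0 0 0")

```text
t: 5.98
tool_pos: [0.4767, 0.3282, 0.1326]
tool_rot: [3.139, -0.109, 0.009]
contact_force: [1.8, -5.8, 1.8]
opening: 0.013
```

arm_command(rows="-2 0 0 0 0 0; -4 0.3 0 0 0 0; -5 0.3 0 0 0 0; -5 0.3 0 0 0 0; -5 0.3 0 0 0 0")

```text
t: 6.6
tool_pos: [0.4732, 0.3283, 0.1326]
tool_rot: [3.139, -0.109, 0.017]
contact_force: [10.5, -3.9, -4.7]
opening: 0.0134
```

arm_command(rows="2 0 0 0 0 0; 2 0 0 0 0 0; 2 0 0 0 0 0", jaw=0.6)

```text
t: 6.98
tool_pos: [0.4747, 0.3286, 0.1324]
tool_rot: [3.14, -0.109, 0.015]
contact_force: [-0.3, -0.4, 0.5]
opening: 0.0517
```

arm_command(rows="0 0 60 0 0 0; 15 -40 107 0 0 -3; 62 -219 107 0 0 -3; 62 -219 107 0 0 -3; 62 -219 107 0 0 -3; 62 -219 107 0 0 -3; 62 -219 107 0 0 -3; 62 -219 107 0 0 -3", jaw=1)

```text
t: 7.98
tool_pos: [0.5363, 0.1109, 0.2393]
tool_rot: [-3.136, 0.188, -0.015]
contact_force: [-0.7, -0.4, 0.6]
opening: 0.0855
```

```bash
python3 - <<'E'
from h import *
st(); w=cam("wrist"); s=cam("scene"); cv2.imwrite("pics/w3.png",w["frame"][:,:,::-1]); np.savez("w3.npz",Rc=w["Rc"],c=w["c"],f=w["f"],cx=w["cx"],cy=w["cy"])
c=np.hstack([w["frame"][:,:,::-1][40:420],cv2.resize(s["frame"][:,:,::-1][150:290,180:480],None,fx=2,fy=2)[:380,:240*2] if 0 else w["frame"][:380,:0,::-1]])
cv2.imwrite("pics/sc3.png",s["frame"][:,:,::-1])
E
```

```text
t 7.975 pos [0.5363 0.1109 0.2393] y axis yaw -96.9 tilt [ 0.009 -0.    -1.   ] F [-0.74 -0.42  0.59] op 0.0855 q [ 0.07 -0.09  1.86 -0.    1.36  1.76]
```

View pics/w3.png

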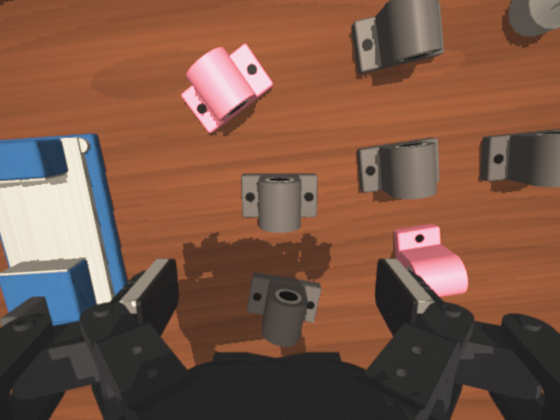

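arm_command(rows="0 -1 -55 0 0.5 0; 0 -1 -105 0 0.5 0; 0 -1 -140 0 0.5 0; 0 -1 -151 0 0.5 0; 0 -1 -151 0 0.5 0; 0 -1 -151 0 0.5 0")

```text
t: 8.82
tool_pos: [0.5378, 0.1103, 0.0904]
tool_rot: [3.136, -0.187, 0.007]
contact_force: [-1.1, -0.2, 0.4]
opening: 0.0856
```

arm_command(rows="0 0 0 0 0 0; 0 0 0 0 0 0; 0 0 0 0 0 0; 0 0 0 0 0 0; 0 0 0 0 0 0", jaw=0, squeeze=80)

```text
t: 9.45
tool_pos: [0.5386, 0.11, 0.0916]
tool_rot: [3.135, -0.187, 0.01]
contact_force: [-1.1, -1.7, 6.8]
opening: 0.0345
```

arm_command(rows="0 0 15 0 0 0; 0 0 50 0 0 0; 0 0 90 0 0 0; 0 0 100 0 0 0; 0 0 100 0 0 0; 0 0 100 0 0 0")

```text
t: 10.2
tool_pos: [0.5371, 0.1099, 0.1888]
tool_rot: [3.135, -0.187, 0.003]
contact_force: [-0.5, -0.0, -7.1]
opening: 0.0344
```

arm_command(rows="0 0 0 0 0 0; 0 0 0 0 0 0")

```text
t: 10.45
tool_pos: [0.5362, 0.1099, 0.1872]
tool_rot: [3.134, -0.187, -0.002]
contact_force: [0.0, 0.2, -6.0]
opening: 0.035
```

arm_command(rows="5 40 10 0 0 2.7; 10 90 10 0 0 2.7; 15 140 10 0 0 2.7; 15 190 10 0 0 2.7; 15 215 10 0 0 2.7; 15 215 10 0 0 2.7; 15 215 10 0 0 2.7; 15 215 10 0 0 2.7")

```text
t: 11.45
tool_pos: [0.5514, 0.3237, 0.1969]
tool_rot: [3.137, -0.116, -0.003]
contact_force: [-0.6, -0.9, -5.7]
opening: 0.0347
```

```bash
python3 - <<'E'
from h import *
np.set_printoptions(precision=4,suppress=True)
st(); w=cam("wrist"); st(); cv2.imwrite("pics/w4.png",w["frame"][:,:,::-1]); np.savez("w4.npz",Rc=w["Rc"],c=w["c"],f=w["f"],cx=w["cx"],cy=w["cy"])
E
```

```text
t 11.45 pos [0.5514 0.3237 0.1969] y axis yaw -94.2 tilt [-0.002 -0.002 -1.   ] F [-0.56 -0.91 -5.65] op 0.0347 q [ 0.41  0.17  1.67 -0.    1.3   2.06]
t 11.5 pos [0.5514 0.3238 0.197 ] y axis yaw -94.2 tilt [-0.002 -0.002 -1.   ] F [ 0.42 -0.77 -4.87] op 0.0351 q [ 0.42  0.17  1.67 -0.    1.3   2.06]
```

View pics/w4.png

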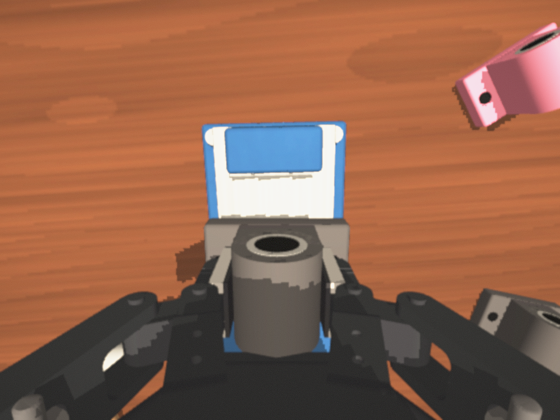

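Block E reads about 6.4 N, so it is heavy. It sits centred (277 vs jaw centre 274) and square behind the fixed jaw, so I'll lower it.

arm_command(rows="0 1 -40 0 0 0; 0 1 -65 0 0 0; 0 1 -78 0 0 0; 0 1 -82 0 0 0; 0 1 -84 0 0 0; 0 1 -84 0 0 0; 0 1 -84 0 0 0")

```text
t: 12.38
tool_pos: [0.5519, 0.325, 0.1141]
tool_rot: [3.138, -0.115, -0.0]
contact_force: [0.9, 0.1, -7.4]
opening: 0.0349
```

arm_command(rows="0 0 -1 0 0 0; 0 0 -2 0 0 0; 0 0 -3 0 0 0; 0 0 -3 0 0 0; 0 0 -3 0 0 0")

```text
t: 13.0
tool_pos: [0.552, 0.3251, 0.1117]
tool_rot: [3.138, -0.115, -0.0]
contact_force: [-3.4, -1.0, 0.5]
opening: 0.0346
```

arm_command(rows="0 0 0 0 0 0; 0 0 0 0 0 0; 0 0 0 0 0 0; 0 0 0 0 0 0", jaw=0.65)

```text
t: 13.5
tool_pos: [0.5522, 0.3252, 0.1119]
tool_rot: [3.139, -0.115, 0.001]
contact_force: [0.4, -0.1, -0.2]
opening: 0.0554
```

arm_command(rows="0 0 30 0 0 0; 0 0 80 0 0 0; -20 0 130 0 0 0; -80 0 150 0 0 0; -80 0 150 0 0 0; -80 0 150 0 0 0")

```text
t: 14.25
tool_pos: [0.4722, 0.3252, 0.262]
tool_rot: [3.139, -0.115, 0.002]
contact_force: [0.1, 0.3, 0.7]
opening: 0.0556
```

```bash
python3 - <<'E'
from h import *
st(); w=cam("wrist"); st(); cv2.imwrite("pics/w5.png",w["frame"][:,:,::-1]); np.savez("w5.npz",Rc=w["Rc"],c=w["c"],f=w["f"],cx=w["cx"],cy=w["cy"])
E
```

```text
t 14.25 pos [0.4722 0.3252 0.262 ] y axis yaw -94.2 tilt [ 0.001 -0.001 -1.   ] F [0.1  0.28 0.74] op 0.0556 q [ 0.47 -0.04  1.78 -0.    1.4   2.12]
t 14.3 pos [0.4726 0.3251 0.2615] y axis yaw -94.2 tilt [ 0.    -0.001 -1.   ] F [ 0.36 -0.36  0.51] op 0.0557 q [ 0.47 -0.04  1.78 -0.    1.4   2.12]
```

View pics/w5.png

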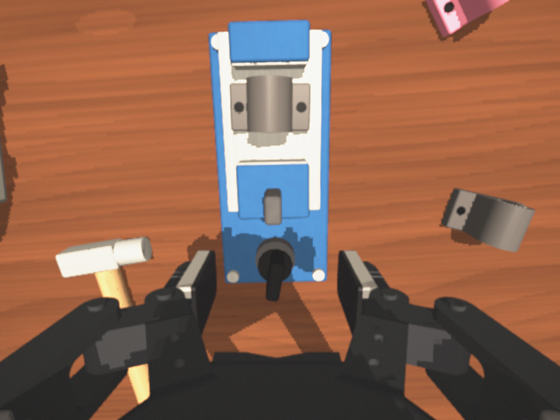

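arm_command(rows="3 3 -50 0 0 0; 3 3 -95 0 0 0; 3 3 -120 0 0 0; 3 3 -130 0 0 0; 3 3 -130 0 0 0; 3 3 -130 0 0 0", jaw=0.65)

```text
t: 15.05
tool_pos: [0.4767, 0.3285, 0.133]
tool_rot: [-3.139, 0.116, -0.004]
contact_force: [0.4, 0.1, 0.1]
opening: 0.0556
```

arm_command(rows="0 0 0 0 0 0; 0 0 0 0 0 0; 0 0 0 0 0 0; 0 0 0 0 0 0; 0 0 0 0 0 0", jaw=0, squeeze=60)

```text
t: 15.68
tool_pos: [0.4772, 0.3281, 0.1343]
tool_rot: [3.138, -0.114, 0.006]
contact_force: [-1.0, -4.8, 5.1]
opening: 0.0129
```

arm_command(rows="4 -0.3 0 0 0 0; 8 -0.6 0 0 0 0; 12 -0.9 0 0 0 0; 16 -1.2 0 0 0 0; 20 -1.4 0 0 0 0; 24 -1.7 0 0 0 0; 27 -2 0 0 0 0; 30 -2.2 0 0 0 0; 33 -2.4 0 0 0 0; 35 -2.5 0 0 0 0; 35 -2.5 0 0 0 0")

```text
t: 17.05
tool_pos: [0.5117, 0.3261, 0.1342]
tool_rot: [3.139, -0.114, 0.003]
contact_force: [-5.8, 3.6, 3.5]
opening: 0.0126
```

arm_command(rows="2 -0.1 0 0 0 0; 3 -0.2 0 0 0 0; 4 -0.3 0 0 0 0; 5 -0.4 0 0 0 0; 5 -0.4 0 0 0 0")

```text
t: 17.68
tool_pos: [0.516, 0.326, 0.1342]
tool_rot: [3.139, -0.114, -0.0]
contact_force: [-6.2, 2.0, 4.3]
opening: 0.0126
```

arm_command(rows="1 -0.1 0 0 0 0; 2 -0.2 0 0 0 0; 3 -0.2 0 0 0 0; 3 -0.2 0 0 0 0")

```text
t: 18.18
tool_pos: [0.5177, 0.3259, 0.1342]
tool_rot: [3.138, -0.114, -0.007]
contact_force: [-9.8, 1.3, 7.1]
opening: 0.0128
```

arm_command(rows="2 -0.1 0 0 0 0; 3 -0.2 0 0 0 0; 4 -0.3 0 0 0 0; 4 -0.3 0 0 0 0; 4 -0.3 0 0 0 0")

```text
t: 18.8
tool_pos: [0.5183, 0.326, 0.1342]
tool_rot: [3.137, -0.113, -0.023]
contact_force: [-18.2, 0.9, 13.4]
opening: 0.0125
```

arm_command(rows="0 0 0 0 0 0; 0 0 0 0 0 0; 0 0 0 0 0 0", jaw=0.5)

```text
t: 19.18
tool_pos: [0.519, 0.3257, 0.1342]
tool_rot: [3.137, -0.114, -0.021]
contact_force: [-0.7, -0.1, -0.3]
opening: 0.0425
```

arm_command(rows="0 0 50 0 0 0; -30 0 100 0 0 10; -60 3 116 0 0 20; -90 5 116 0 0 30; -111 6 116 0 0 40; -111 6 116 0 0 50; -111 6 116 0 0 60; -111 6 116 0 0 70; -111 6 116 0 0 80; -111 6 116 0 0 90; -111 6 116 0 0 90")

```text
t: 20.55
tool_pos: [0.4083, 0.3315, 0.2503]
tool_rot: [2.295, 2.128, -0.011]
contact_force: [-0.3, 0.5, -0.6]
opening: 0.043
```

```bash
python3 - <<'E'
from h import *
np.set_printoptions(precision=4,suppress=True)
st()
d=dict(np.load("w5.npz"))
for n,q,z in(("flange w5",(274.5,258),.042),("bar tip w5",(273,299),.076)):print(n,ray(d,q,z)[:2])
d=dict(np.load("w2.npz"))
for n,q,z in(("flange w2",(274.2,248.3),.042),("bar tip w2",(271.3,278),.076)):print(n,ray(d,q,z)[:2])
w=cam("wrist"); cv2.imwrite("pics/w6.png",w["frame"][:,:,::-1]); np.savez("w6.npz",Rc=w["Rc"],c=w["c"],f=w["f"],cx=w["cx"],cy=w["cy"])
E
```

```text
t 20.55 pos [0.4083 0.3315 0.2503] y axis yaw -4.3 tilt [ 0.003 -0.014 -1.   ] F [-0.31  0.47 -0.57] op 0.043 q [ 0.55 -0.14  1.89 -0.01  1.4   0.62]
flange w5 [0.4129 0.3317]
bar tip w5 [0.3893 0.3346]
flange w2 [0.4053 0.3314]
bar tip w2 [0.3879 0.3354]
```

View pics/w6.png

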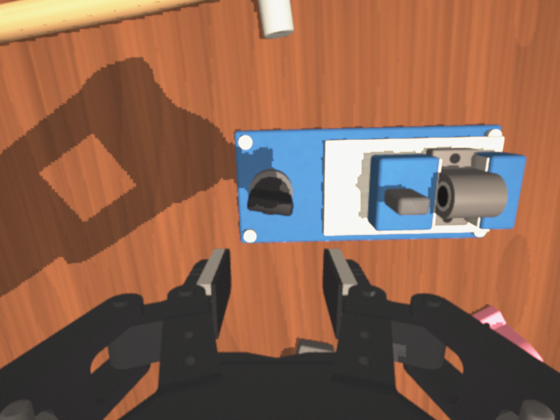

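arm_command(rows="-2 2 0 0 0 10; -2 2 0 0 0 20; -2 2 0 0 0 30; -2 2 0 0 0 40; -2 2 0 0 0 50; -2 2 0 0 0 60; -2 2 0 0 0 70; -2 2 0 0 0 80; -2 2 0 0 0 90; -2 2 0 0 0 90; -2 2 0 0 0 90")

```text
t: 21.98
tool_pos: [0.4063, 0.3335, 0.2503]
tool_rot: [0.125, 3.125, 0.005]
contact_force: [-0.4, -0.1, -0.8]
opening: 0.0428
```

```bash
python3 - <<'E'
from h import *
np.set_printoptions(precision=4,suppress=True)
st()
d=dict(np.load("w6.npz"))
for q in((250,192),(293,205),(293,213),(271,200)):print(q,ray(d,q,.076)[:2])
w=cam("wrist"); im=w["frame"][:,:,::-1]; np.savez("w7.npz",Rc=w["Rc"],c=w["c"],f=w["f"],cx=w["cx"],cy=w["cy"])
p=px(w,(.4065,.3335,.076)); print("expected bar centre px",p)
a=cv2.resize(cv2.imread("pics/w6.png")[150:250,220:320],None,fx=4,fy=4); u,v=p.astype(int); b=cv2.resize(im[max(v-50,0):v+50,u-50:u+50],(400,400))
cv2.imwrite("pics/knob2.png",np.clip(np.hstack([a,b])*2.0,0,255).astype(np.uint8))
E
```

```text
t 21.975 pos [0.4063 0.3335 0.2503] y axis yaw 85.4 tilt [ 0.014  0.002 -1.   ] F [-0.41 -0.06 -0.78] op 0.0428 q [ 0.55 -0.15  1.9  -0.01  1.38 -0.94]
(250, 192) [0.39   0.3449]
(293, 205) [0.4219 0.3323]
(293, 213) [0.4215 0.3259]
(271, 200) [0.4053 0.3375]
expected bar centre px [274.8538 206.6586]
```

View pics/knob2.png

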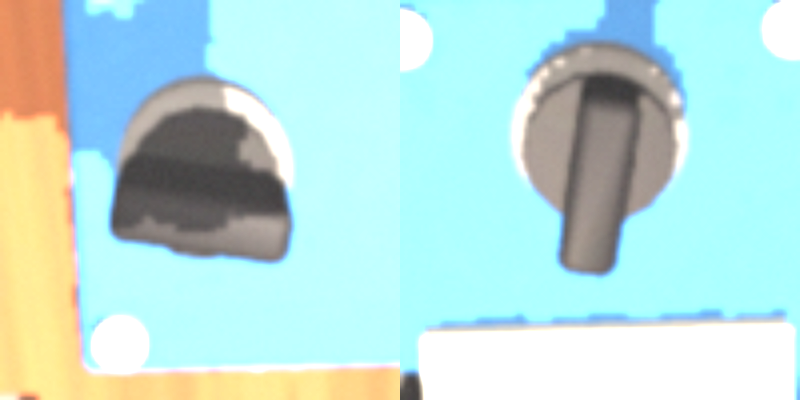

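The bar leans about 7° clockwise relative to the tool and its centre is about 2 mm nearer −x, so I'll grip it that way.

arm_command(rows="-2 0 -50 0 0.8 -7; -2 0 -95 0 0.8 -7; -2 0 -120 0 0.8 -7; -2 0 -130 0 0.8 -7; -2 0 -130 0 0.8 -7; -2 0 -130 0 0.8 -7", jaw=0.5)

```text
t: 22.78
tool_pos: [0.4053, 0.3341, 0.1219]
tool_rot: [0.316, 3.124, 0.005]
contact_force: [0.7, -0.1, 0.4]
opening: 0.0425
```

arm_command(rows="0 0 0 0 0 0; 0 0 0 0 0 0; 0 0 0 0 0 0; 0 0 0 0 0 0", jaw=0, squeeze=60)

```text
t: 23.28
tool_pos: [0.4058, 0.3321, 0.1224]
tool_rot: [0.315, 3.122, -0.004]
contact_force: [-0.4, -10.5, 3.2]
opening: 0.0111
```

arm_command(rows="0 0 -2 0 0 0; 0 0 -4 0 0 0; 0 0 -6 0 0 0; 0 0 -8 0 0 0; 0 0 -8 0 0 0; 0 0 -8 0 0 0")

```text
t: 24.02
tool_pos: [0.4061, 0.3322, 0.1176]
tool_rot: [0.314, 3.123, -0.007]
contact_force: [-10.0, -9.1, 22.3]
opening: 0.0104
```

arm_command(rows="-1 -1 -4 0 0 0; -2 -2 -5 0 0 0; -2 -2 -6 0 0 0; -2 -2 -6 0 0 0; -2 -2 -6 0 0 0")

```text
t: 24.65
tool_pos: [0.406, 0.332, 0.1176]
tool_rot: [0.313, 3.121, -0.003]
contact_force: [-10.3, -7.0, 32.1]
opening: 0.0108
```

arm_command(rows="-1 -1 -2 0 0 -7; -1 -1 -2 0 0 -14; -1 -1 -2 0 0 -21; -1 -1 -2 0 0 -28; -1 -1 -2 0 0 -35; -1 -1 -2 0 0 -42; -1 -1 -2 0 0 -49; -1 -1 -2 0 0 -56; -1 -1 -2 0 0 -63; -1 -1 -2 0 0 -68; -1 -1 -2 0 0 -68")

```text
t: 26.02
tool_pos: [0.4049, 0.3306, 0.1178]
tool_rot: [2.006, 2.414, -0.012]
contact_force: [-9.6, -10.0, 18.0]
opening: 0.0111
```

```bash
python3 - <<'E'
from h import *
st(); print(monitor.get_obs()["wrist_torque"])
E
```

```text
t 26.025 pos [0.4049 0.3306 0.1178] y axis yaw 10.5 tilt [-0.002 -0.008 -1.   ] F [ -9.6  -10.04  18.01] op 0.0111 q [ 0.54  0.01  1.99 -0.01  1.15  0.36]
[-1.52785945  1.51207957 -0.04280175]
```

arm_command(rows="0 0 -1 0 0 -5; 0 0 -1 0 0 -10; 0 0 -1 0 0 -14; 0 0 -1 0 0 -18; 0 0 -1 0 0 -20; 0 0 -1 0 0 -20")

```text
t: 26.78
tool_pos: [0.4045, 0.3305, 0.118]
tool_rot: [2.38, 2.042, -0.017]
contact_force: [-6.4, -5.2, 11.1]
opening: 0.0108
```

```bash
python3 - <<'E'
from h import *
st(); print(monitor.get_obs()["wrist_torque"])
E
```

```text
t 26.775 pos [0.4045 0.3305 0.118 ] y axis yaw -8.8 tilt [-0.005 -0.011 -1.   ] F [-6.41 -5.23 11.09] op 0.0108 q [ 0.55  0.01  1.99 -0.01  1.15  0.7 ]
[-0.93046598  1.07355189  3.31090586]
```

arm_command(rows="0 0 0 0 0 1; 0 0 0 0 0 1; 0 0 0 0 0 1", jaw=0.5)

```text
t: 27.15
tool_pos: [0.4046, 0.3305, 0.1177]
tool_rot: [2.363, 2.062, -0.016]
contact_force: [-0.4, -1.5, -0.2]
opening: 0.0429
```

arm_command(rows="0 0 40 0 0 0; 0 -20 100 0 0 -10; 30 -60 160 0 0 -20; 60 -110 210 0 0 -30; 100 -160 260 0 0 -40; 140 -210 262 0 0 -50; 175 -260 262 0 0 -60; 175 -300 262 0 0 -70; 175 -300 262 0 0 -81; 175 -300 262 0 0 -81; 175 -300 262 0 0 -81; 175 -300 262 0 0 -81", jaw=1)

```text
t: 28.65
tool_pos: [0.5793, 0.0316, 0.3796]
tool_rot: [-3.139, -0.038, 0.018]
contact_force: [-0.1, 0.9, 0.3]
opening: 0.0855
```

```bash
python3 - <<'E'
from h import *
st(); w=cam("wrist"); cv2.imwrite("pics/w8.png",w["frame"][:,:,::-1]); np.savez("w8.npz",Rc=w["Rc"],c=w["c"],f=w["f"],cx=w["cx"],cy=w["cy"])
e=cam("side"); cv2.imwrite("pics/side8.png",e["frame"][:,:,::-1])
for n,c in dict(A=(.5487,-.1155),B=(.552,-.0024),C=(.6577,-.0048),D=(.431,.1172)).items(): print(n,px(w,(*c,.014)))
E
```

```text
t 28.65 pos [0.5793 0.0316 0.3796] y axis yaw -88.6 tilt [-0.012  0.003 -1.   ] F [-0.13  0.93  0.34] op 0.0855 q [-0.07 -0.08  1.62  0.    1.61  1.47]
A [385.56716913 194.53928976]
B [302.26578849 190.11915666]
C [307.95828912 108.36438915]
D [215.99199676 269.82546972]
```

View pics/w8.png

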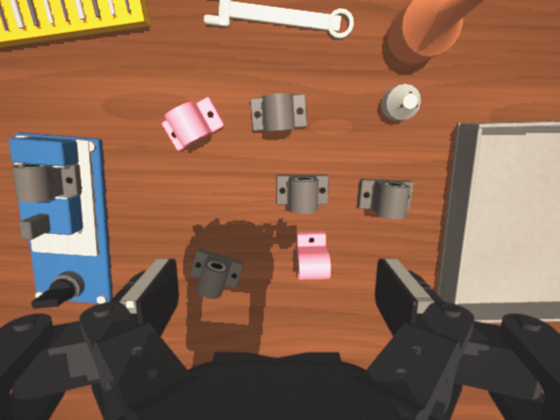

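Block C was knocked: its holes are now at (257,115) and (301,110). A, B and D are where I measured them. The knob bar now lies across the vice, as it should after the turn.

```bash
python3 - <<'E'
from h import *
np.set_printoptions(precision=4,suppress=True)
d=dict(np.load("w8.npz"))
for n,a,b in(("C",(257,115),(301,110)),("B",(283,190),(323,190)),("D",(199,264),(234,270))):
    p=ray(d,a,.014);q=ray(d,b,.014);v=p-q; print(n,(p+q)/2,np.linalg.norm(v),np.degrees(np.arctan2(v[1],v[0]))-90)
print("A hole",ray(d,(366,195),.014), "bin",ray(d,(459,124),.05),ray(d,(440,305),.05))
E
```

```text
C [0.6518 0.0317 0.014 ] 0.056159857944715716 7.606594786132746
B [ 0.5522 -0.0034  0.014 ] 0.05403142978801646 1.428224976810796
D [0.4355 0.1163 0.014 ] 0.05103324442835826 -9.214657228963077
A hole [ 0.5474 -0.0891  0.014 ] bin [ 0.6434 -0.1795  0.05  ] [ 0.4039 -0.1952  0.05  ]
```

arm_command(rows="-50 30 -50 0 0.6 -6; -100 60 -100 0 0.6 -12; -148 86 -150 0 0.6 -18.5; -148 86 -200 0 0.6 -18.5; -148 86 -250 0 0.6 -18.5; -148 86 -280 0 0.6 -18.5; -148 86 -290 0 0.6 -18.5; -148 86 -290 0 0.6 -18.5; -148 86 -290 0 0.6 -18.5")

```text
t: 29.88
tool_pos: [0.4332, 0.1177, 0.092]
tool_rot: [-3.101, 0.468, 0.027]
contact_force: [0.7, -1.4, 0.3]
opening: 0.0853
```

arm_command(rows="0 0 0 0 0 0; 0 0 0 0 0 0; 0 0 0 0 0 0; 0 0 0 0 0 0; 0 0 0 0 0 0", jaw=0, squeeze=80)

```text
t: 30.5
tool_pos: [0.434, 0.1176, 0.0929]
tool_rot: [-3.101, 0.468, 0.024]
contact_force: [-0.1, -1.3, 6.2]
opening: 0.0346
```

arm_command(rows="0 0 15 0 0 0; 0 0 50 0 0 0; 0 0 90 0 0 0; 0 0 130 0 0 0; 0 0 150 0 0 0; 0 0 150 0 0 0; 0 0 150 0 0 0")

```text
t: 31.38
tool_pos: [0.433, 0.1176, 0.2412]
tool_rot: [-3.102, 0.468, 0.029]
contact_force: [0.5, 0.3, -4.3]
opening: 0.0342
```

arm_command(rows="0 -60 0 0 0 8; 0 -120 0 0 0 16; 0 -180 0 0 0 22; 0 -240 0 0 0 22; 0 -300 0 0 0 22; 0 -360 0 0 0 22; 0 -430 0 0 0 22; 0 -430 0 0 0 22; 0 -430 0 0 0 22; 0 -430 0 0 0 22; 0 -430 0 0 0 22")

```text
t: 32.75
tool_pos: [0.4331, -0.3111, 0.2409]
tool_rot: [-3.137, -0.136, 0.03]
contact_force: [0.9, 0.5, -3.1]
opening: 0.0343
```

arm_command(rows="0 0 0 0 0 0")

```text
t: 32.88
tool_pos: [0.4333, -0.3102, 0.241]
tool_rot: [-3.137, -0.138, 0.03]
contact_force: [-0.2, -1.0, -3.6]
opening: 0.0341
```

arm_command(rows="0 -1 -55 0 -1.1 0; 0 -1 -100 0 -1.1 0; 0 -1 -130 0 -1.1 0; 0 -1 -139 0 -1.1 0; 0 -1 -139 0 -1.1 0; 0 -1 -139 0 -1.1 0")

```text
t: 33.62
tool_pos: [0.4344, -0.3121, 0.1041]
tool_rot: [3.137, 0.138, 0.004]
contact_force: [0.1, -0.4, -3.1]
opening: 0.0347
```

arm_command(rows="0 0 0 0 0 0; 0 0 0 0 0 0; 0 0 0 0 0 0; 0 0 0 0 0 0", jaw=0.65)

```text
t: 34.12
tool_pos: [0.4346, -0.3122, 0.1044]
tool_rot: [3.136, 0.138, 0.005]
contact_force: [-0.3, 0.8, -0.6]
opening: 0.0557
```

arm_command(rows="0 0 40 0 0 0; 0 0 100 0 0 0; 40 60 120 0 0 -4; 80 120 120 0 0 -4; 116 194 120 0 0 -4; 116 194 120 0 0 -4; 116 194 120 0 0 -4; 116 194 120 0 0 -4; 116 194 120 0 0 -4", jaw=1)

```text
t: 35.25
tool_pos: [0.5501, -0.1193, 0.2243]
tool_rot: [3.139, 0.026, 0.004]
contact_force: [0.7, 0.2, -0.3]
opening: 0.0853
```

```bash
python3 - <<'E'
from h import *
np.set_printoptions(precision=4,suppress=True)
st(); w=cam("wrist"); cv2.imwrite("pics/w9.png",w["frame"][:,:,::-1]); np.savez("w9.npz",Rc=w["Rc"],c=w["c"],f=w["f"],cx=w["cx"],cy=w["cy"])
for n,c in dict(A=(.5487,-.1155),B=(.552,-.0024)).items(): print(n,px(w,(*c,.014)),"top",px(w,(*c,.058)))
E
```

```text
t 35.25 pos [ 0.5501 -0.1193  0.2243] y axis yaw -89.1 tilt [ 0.003 -0.002 -1.   ] F [ 0.74  0.23 -0.34] op 0.0853 q [-0.35 -0.03  1.84 -0.    1.34  1.21]
A [272.045  201.0821] top [271.4134 214.6405]
B [142.4475 195.3435] top [119.2432 207.9888]
```

View pics/w9.png

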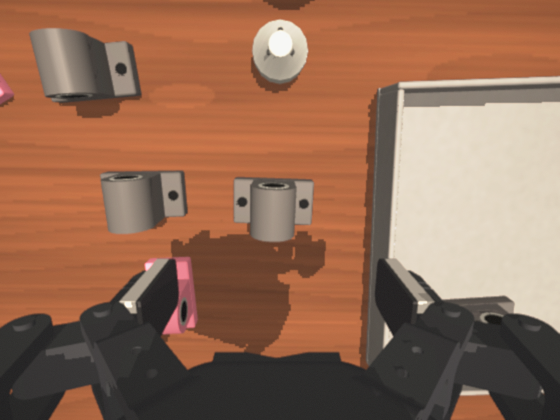

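Block A sits at holes (241,203) and (304,204), as expected, and D is inside the bin at lower right.

arm_command(rows="0 3 -50 0 0 0; 0 3 -95 0 0 0; 0 3 -125 0 0 0; 0 3 -134 0 0 0; 0 3 -134 0 0 0; 0 3 -134 0 0 0", jaw=0.75)

```text
t: 36.05
tool_pos: [0.5513, -0.117, 0.0923]
tool_rot: [3.138, 0.025, 0.009]
contact_force: [-0.3, -0.4, 0.2]
opening: 0.0641
```

arm_command(rows="0 0 0 0 0 0; 0 0 0 0 0 0; 0 0 0 0 0 0; 0 0 0 0 0 0; 0 0 0 0 0 0", jaw=0)

```text
t: 36.67
tool_pos: [0.5527, -0.1174, 0.0945]
tool_rot: [3.137, 0.025, 0.015]
contact_force: [-0.9, 0.3, 7.0]
opening: 0.0345
```

arm_command(rows="0 0 15 0 0 0; 0 0 50 0 0 0; 0 0 90 0 0 0; 0 0 120 0 0 0; 0 0 120 0 0 0; 0 0 120 0 0 0")

```text
t: 37.42
tool_pos: [0.5517, -0.117, 0.2127]
tool_rot: [3.138, 0.025, 0.011]
contact_force: [-0.5, 1.2, -4.4]
opening: 0.0345
```

arm_command(rows="-20 -60 0 0 0 4; -40 -120 0 0 0 4; -60 -189 0 0 0 4; -60 -189 0 0 0 4; -60 -189 0 0 0 4; -60 -189 0 0 0 4; -60 -189 0 0 0 4")

```text
t: 38.3
tool_pos: [0.4921, -0.3046, 0.2123]
tool_rot: [3.136, 0.138, 0.01]
contact_force: [0.1, 0.2, -3.7]
opening: 0.0345
```

arm_command(rows="-3 -1 -55 0 0 0; -3 -1 -90 0 0 0; -3 -1 -105 0 0 0; -3 -1 -110 0 0 0; -3 -1 -110 0 0 0; -3 -1 -110 0 0 0")

```text
t: 39.05
tool_pos: [0.4901, -0.3063, 0.1042]
tool_rot: [3.134, 0.138, 0.014]
contact_force: [0.2, 0.1, -3.6]
opening: 0.0346
```

arm_command(rows="0 0 0 0 0 0; 0 0 0 0 0 0; 0 0 0 0 0 0; 0 0 0 0 0 0", jaw=0.65)

```text
t: 39.55
tool_pos: [0.4902, -0.3065, 0.1045]
tool_rot: [3.133, 0.138, 0.014]
contact_force: [0.2, 1.0, -0.2]
opening: 0.0556
```

arm_command(rows="0 0 40 0 0 0; 0 0 100 0 0 0; 20 60 110 0 0 -3; 40 120 110 0 0 -3; 55 180 110 0 0 -3; 63 240 110 0 0 -3; 63 302 110 0 0 -3; 63 302 110 0 0 -3; 63 302 110 0 0 -3; 63 302 110 0 0 -3; 63 302 110 0 0 -3", jaw=0.9)

```text
t: 40.92
tool_pos: [0.5533, -0.0058, 0.2145]
tool_rot: [3.136, 0.052, 0.014]
contact_force: [0.5, -0.5, 1.2]
opening: 0.0768
```

```bash
python3 - <<'E'
from h import *
np.set_printoptions(precision=4,suppress=True)
st(); w=cam("wrist"); im=w["frame"][:,:,::-1]; cv2.imwrite("pics/w10.png",im); np.savez("w10.npz",Rc=w["Rc"],c=w["c"],f=w["f"],cx=w["cx"],cy=w["cy"])
hsv=cv2.cvtColor(np.ascontiguousarray(im),cv2.COLOR_BGR2HSV); m=((hsv[:,:,1]<70)&(hsv[:,:,2]>40)&(hsv[:,:,2]<170)).astype(np.uint8); m[260:]=0
n,l,s,c=cv2.connectedComponentsWithStats(m)
print("expected B",px(w,(.5521,-.003,.014)),px(w,(.5521,-.003,.05)),"C",px(w,(.6518,.0317,.014)))
for i in range(1,n):
    if s[i,4]>600: print(s[i],c[i])
E
```

```text
t 40.925 pos [ 0.5533 -0.0058  0.2145] y axis yaw -88.1 tilt [ 0.009 -0.005 -1.   ] F [ 0.45 -0.45  1.2 ] op 0.0768 q [-0.14 -0.05  1.87 -0.    1.31  1.4 ]
expected B [272.3581 204.8956] [272.0368 216.3117] C [231.3604  77.9974]
[ 184   35   93   73 3158] [224.5358  73.183 ]
[ 493   97   67  163 7502] [528.241  179.1788]
[ 231  181   82   65 3354] [269.229 211.127]
```

arm_command(rows="0 2 -50 0 0.5 0; 0 2 -90 0 0.5 0; 0 2 -115 0 0.5 0; 0 2 -125 0 0.5 0; 0 2 -125 0 0.5 0; 0 2 -125 0 0.5 0")

```text
t: 41.72
tool_pos: [0.5543, -0.0039, 0.091]
tool_rot: [3.135, 0.052, 0.005]
contact_force: [0.2, -0.5, 0.4]
opening: 0.0768
```

arm_command(rows="0 0 0 0 0 0; 0 0 0 0 0 0; 0 0 0 0 0 0; 0 0 0 0 0 0; 0 0 0 0 0 0", jaw=0)

```text
t: 42.35
tool_pos: [0.5553, -0.0039, 0.0923]
tool_rot: [3.135, 0.052, 0.008]
contact_force: [0.4, 1.2, 5.5]
opening: 0.0347
```

arm_command(rows="0 0 15 0 0 0; 0 0 50 0 0 0; 0 0 90 0 0 0; 0 0 120 0 0 0; 0 0 120 0 0 0; 0 0 120 0 0 0")

```text
t: 43.1
tool_pos: [0.5542, -0.0038, 0.2105]
tool_rot: [3.136, 0.052, 0.004]
contact_force: [0.3, 0.2, -4.0]
opening: 0.0342
```

arm_command(rows="0 -60 0 0 0 3; -7 -120 0 0 0 3; -7 -180 0 0 0 3; -7 -240 0 0 0 3; -7 -299 0 0 0 3; -7 -299 0 0 0 3; -7 -299 0 0 0 3; -7 -299 0 0 0 3; -7 -299 0 0 0 3")

```text
t: 44.22
tool_pos: [0.5473, -0.3014, 0.2101]
tool_rot: [3.134, 0.137, 0.003]
contact_force: [-0.0, 0.2, -4.2]
opening: 0.0348
```

arm_command(rows="0 -1 -55 0 0 0; 0 -1 -90 0 0 0; 0 -1 -104 0 0 0; 0 -1 -108 0 0 0; 0 -1 -108 0 0 0; 0 -1 -108 0 0 0")

```text
t: 44.98
tool_pos: [0.5484, -0.3031, 0.1042]
tool_rot: [3.132, 0.137, 0.007]
contact_force: [0.4, -0.4, -4.1]
opening: 0.0346
```

arm_command(rows="0 0 0 0 0 0; 0 0 0 0 0 0; 0 0 0 0 0 0; 0 0 0 0 0 0", jaw=0.65)

```text
t: 45.48
tool_pos: [0.5485, -0.3032, 0.1044]
tool_rot: [3.131, 0.137, 0.008]
contact_force: [0.6, -0.6, -0.1]
opening: 0.0555
```

arm_command(rows="0 0 40 0 0 0; 0 0 100 0 0 0; 0 60 110 0 0 3; 0 120 110 0 0 3; 0 180 110 0 0 3; 20 240 110 0 0 3; 60 300 110 0 0 3; 103 337 110 0 0 3; 103 337 110 0 0 3; 103 337 110 0 0 3; 103 337 110 0 0 3; 103 337 110 0 0 3", jaw=0.8)

```text
t: 46.98
tool_pos: [0.6509, 0.0327, 0.2147]
tool_rot: [3.127, 0.216, 0.008]
contact_force: [0.3, 0.7, -0.3]
opening: 0.0681
```

```bash
python3 - <<'E'
from h import *
np.set_printoptions(precision=4,suppress=True)
st(); w=cam("wrist"); im=w["frame"][:,:,::-1]; cv2.imwrite("pics/w11.png",im); np.savez("w11.npz",Rc=w["Rc"],c=w["c"],f=w["f"],cx=w["cx"],cy=w["cy"])
hsv=cv2.cvtColor(np.ascontiguousarray(im),cv2.COLOR_BGR2HSV); m=((hsv[:,:,1]<70)&(hsv[:,:,2]>40)&(hsv[:,:,2]<170)).astype(np.uint8); m[260:]=0
n,l,s,c=cv2.connectedComponentsWithStats(m)
print("C",px(w,(.6518,.0317,.014)),px(w,(.6518,.0317,.05)))
for i in range(1,n):
    if s[i,4]>600: print(s[i],c[i],cv2.minAreaRect(np.argwhere(l==i)[:,::-1].astype(np.float32)))
E
```

```text
t 46.975 pos [0.6509 0.0327 0.2147] y axis yaw -82.1 tilt [ 0.006 -0.007 -1.   ] F [ 0.32  0.69 -0.33] op 0.0681 q [-0.06  0.18  1.63 -0.01  1.33  1.37]
C [276.5474 201.8596] [276.9106 213.0587]
[ 235  176   83   66 4465] [275.568  205.3787] ((275.184814453125, 209.04861450195312), (82.29171752929688, 64.35285186767578), 1.9414864778518677)
[ 426  182   49   53 1047] [445.4785 210.7574] ((447.82470703125, 209.86538696289062), (53.77299118041992, 43.61958312988281), 78.43986511230469)
[522 241  38  19 649] [541.3005 250.6133] ((540.5, 250.0), (18.0, 37.0), 90.0)
```

View pics/w11.png

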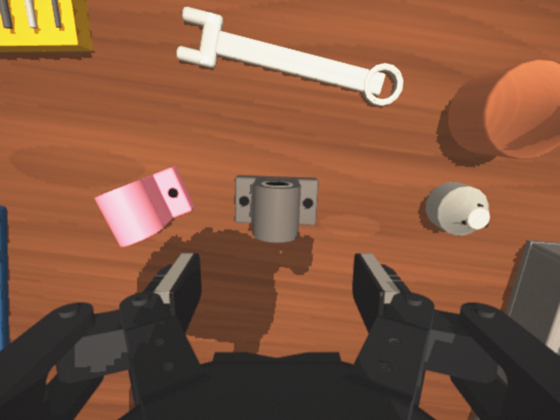

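Block C is centred (holes 244,201 and 308,203) and clear of the pink part.

arm_command(rows="1 0 -50 0 0 0; 1 0 -90 0 0 0; 1 0 -115 0 0 0; 1 0 -125 0 0 0; 1 0 -125 0 0 0; 1 0 -125 0 0 0")

```text
t: 47.78
tool_pos: [0.6531, 0.0326, 0.0916]
tool_rot: [3.127, 0.216, 0.013]
contact_force: [0.2, 0.2, 0.9]
opening: 0.0685
```

arm_command(rows="0 0 0 0 0 0; 0 0 0 0 0 0; 0 0 0 0 0 0; 0 0 0 0 0 0; 0 0 0 0 0 0", jaw=0)

```text
t: 48.4
tool_pos: [0.6543, 0.0326, 0.0935]
tool_rot: [3.126, 0.216, 0.018]
contact_force: [0.4, -0.6, 5.5]
opening: 0.0349
```

arm_command(rows="0 0 15 0 0 0; 0 0 50 0 0 0; 0 0 90 0 0 0; 0 0 120 0 0 0; 0 0 120 0 0 0; 0 0 120 0 0 0")

```text
t: 49.15
tool_pos: [0.6532, 0.0327, 0.2115]
tool_rot: [3.127, 0.216, 0.013]
contact_force: [-1.0, 0.5, -4.7]
opening: 0.0349
```

arm_command(rows="-48 0 0 0 0 -3; -51 -60 0 0 0 -3; -51 -120 0 0 0 -3; -51 -180 0 0 0 -3; -51 -240 0 0 0 -3; -51 -300 0 0 0 -3; -51 -330 0 0 0 -3; -51 -330 0 0 0 -3; -51 -330 0 0 0 -3; -51 -330 0 0 0 -3")

```text
t: 50.4
tool_pos: [0.602, -0.2959, 0.2104]
tool_rot: [3.132, 0.137, 0.01]
contact_force: [-0.2, -0.8, -3.7]
opening: 0.0345
```

arm_command(rows="0 -1 -55 0 0 0; 0 -1 -90 0 0 0; 0 -1 -103 0 0 0; 0 -1 -107 0 0 0; 0 -1 -107 0 0 0; 0 -1 -107 0 0 0")

```text
t: 51.15
tool_pos: [0.6031, -0.2975, 0.1056]
tool_rot: [3.13, 0.137, 0.015]
contact_force: [-0.1, -0.7, -4.3]
opening: 0.0346
```

arm_command(rows="0 0 0 0 0 0; 0 0 0 0 0 0; 0 0 0 0 0 0; 0 0 0 0 0 0", jaw=0.65)

```text
t: 51.65
tool_pos: [0.6032, -0.2976, 0.1059]
tool_rot: [3.13, 0.137, 0.015]
contact_force: [-0.1, 0.1, -0.4]
opening: 0.0553
```

arm_command(rows="0 0 40 0 0 0; 0 0 100 0 0 0; -30 60 160 0 0 0; -60 120 190 0 0 0; -90 180 190 0 0 0; -132 240 190 0 0 -5; -132 300 190 0 0 -9; -132 360 190 0 0 -9; -132 420 190 0 0 -9; -132 480 190 0 0 -9; -132 540 190 0 0 -9; -132 600 190 0 0 -9")

```text
t: 53.15
tool_pos: [0.4708, 0.2756, 0.2962]
tool_rot: [3.131, -0.109, 0.016]
contact_force: [1.9, -0.3, 0.0]
opening: 0.0554
```

arm_command(rows="0 20 0 0 0 0; 0 20 0 0 0 0; 0 20 0 0 0 0; 0 20 0 0 0 0")

```text
t: 53.65
tool_pos: [0.471, 0.2945, 0.2961]
tool_rot: [3.13, -0.112, 0.016]
contact_force: [-0.3, 0.3, -0.4]
opening: 0.0556
```

```bash
python3 - <<'E'
from h import *
st(); w=cam("wrist"); s=cam("scene"); e=cam("side"); np.savez("w12.npz",Rc=w["Rc"],c=w["c"],f=w["f"],cx=w["cx"],cy=w["cy"])
for n,d in(("w12",w),("s12",s),("e12",e)): cv2.imwrite(f"pics/{n}.png",d["frame"][:,:,::-1])
a=cv2.resize(w["frame"][:,:,::-1],(400,300)); b=cv2.resize(w["frame"][0:315,140:420,::-1],(400,450))[:300]
c=cv2.resize(s["frame"][140:300,80:293,::-1],(400,300)); g=cv2.resize(e["frame"][310:415,220:360+0,::-1],(400,300))
cv2.imwrite("pics/final.png",np.vstack([np.hstack([a,b]),np.hstack([c,g])]))
E
```

```text
t 53.65 pos [0.471  0.2945 0.2961] y axis yaw -94.1 tilt [ 0.01 -0.01 -1.  ] F [-0.31  0.34 -0.35] op 0.0556 q [ 0.43 -0.11  1.79 -0.01  1.46  2.07]
```

View pics/final.png

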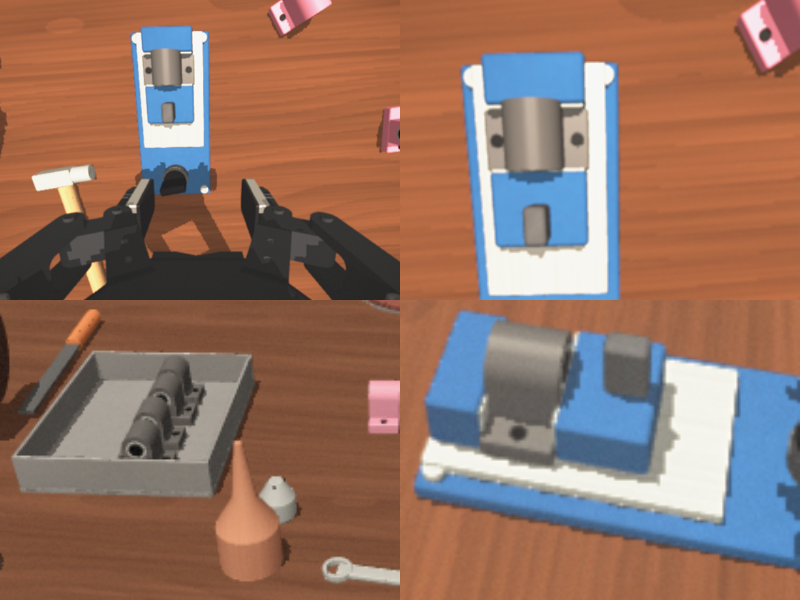

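```bash
python3 - <<'E'
from h import *
o=[cv2.resize(cv2.imread(f"pics/{n}.png")[325:385,340:400],None,fx=6.6,fy=6.6,interpolation=cv2.INTER_CUBIC) for n in("side0","e12")]
c=np.clip(np.hstack(o)*1.8,0,255).astype(np.uint8)
for v in range(0,396,33): c[v]=(0,255,0)
cv2.imwrite("pics/k12.png",c)
E
```

```text
(no output)
```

View pics/k12.png

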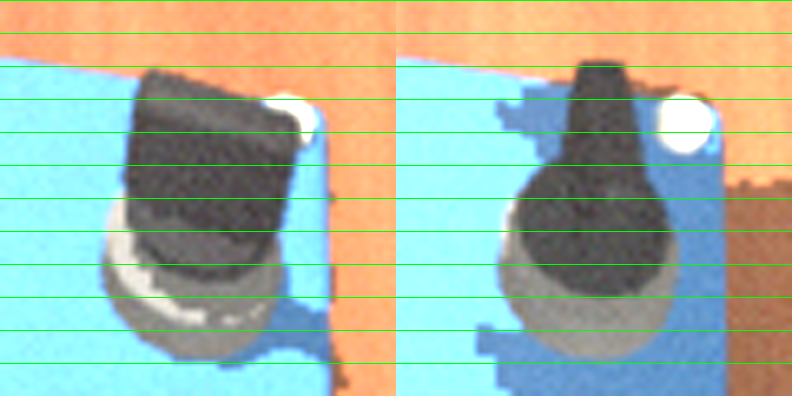

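The flange dropped by only about 2.3 px (roughly 4 mm, borderline). To be certain the knob is fully down, I'll press on it from above with the fingers closed.

arm_command(rows="-30 18 0 0.5 0.5 0; -66 37 0 0.5 0.5 0; -66 37 -50 0.5 0.5 0; -66 37 -100 0.5 0.5 0; -66 37 -130 0.5 0.5 0; -66 37 -142 0.5 0.5 0; -66 37 -145 0.5 0.5 0; -66 37 -145 0.5 0.5 0", jaw=0, squeeze=40)

```text
t: 54.8
tool_pos: [0.406, 0.3322, 0.1528]
tool_rot: [-3.139, 0.112, -0.005]
contact_force: [-0.2, 0.5, 0.4]
opening: -0.0
```

arm_command(rows="0 0 -2 0 0 0; 0 0 -4 0 0 0; 0 0 -6 0 0 0; 0 0 -6 0 0 0")

```text
t: 55.3
tool_pos: [0.4058, 0.3321, 0.1465]
tool_rot: [-3.139, 0.112, -0.004]
contact_force: [-0.3, 0.3, 0.5]
opening: 0.0003
```

arm_command(rows="0 0 -1 0 0 0; 0 0 -2 0 0 0; 0 0 -3 0 0 0; 0 0 -3 0 0 0; 0 0 -3 0 0 0")

```text
t: 55.92
tool_pos: [0.4058, 0.3321, 0.1436]
tool_rot: [-3.139, 0.112, -0.004]
contact_force: [-0.5, 0.4, 0.5]
opening: -0.0002
```

arm_command(rows="0 0 -1 0 0 0; 0 0 -2 0 0 0; 0 0 -3 0 0 0; 0 0 -3 0 0 0; 0 0 -3 0 0 0")

```text
t: 56.55
tool_pos: [0.4063, 0.3324, 0.1425]
tool_rot: [-3.139, 0.112, -0.005]
contact_force: [-3.6, -1.5, 10.7]
opening: -0.0005
```

Contact comes at a knob-top height of 70 mm, which is fully down (76 − 6), and it holds firm at 10.7 N. Now I'll retreat and hand in.

arm_command(rows="0 0 30 0 0 0; 0 0 80 0 0 0; 0 0 140 0 0 0; 0 -60 180 0 0 0; 0 -60 180 0 0 0; 0 -60 180 0 0 0; 0 -60 180 0 0 0")

```text
t: 57.42
tool_pos: [0.4057, 0.2727, 0.3204]
tool_rot: [3.139, -0.111, 0.0]
contact_force: [-0.2, 0.3, -0.3]
opening: -0.0
```

```bash
python3 - <<'E'
from h import *
st(); print(workorder.finish_job())
E
```

```text
t 57.425 pos [0.4057 0.2727 0.3204] y axis yaw -94.0 tilt [ 0. -0. -1.] F [-0.19  0.34 -0.32] op -0.0 q [ 0.44 -0.29  1.9  -0.    1.53  2.08]
the job is handed in; nothing more can be done
None
```

The job is done and handed in at about 57 s. The sound block is clamped and locked in the vice, and the four light blocks are in the scrap bin. No verdict was reported.

- **Jaw back:** I pulled the slide jaw back to its stop, where the force rose to about 10 N.
- **Heavy block:** One of the five blocks weighed about 6.4 N. I stood it on the bed and pushed the jaw up until it was tight, at 18 N with about 40 mm of travel.
- **Lock knob:** I pushed the knob down to its stop and turned it clockwise until the wrist torque jumped to 3.3 N m, about 87° of tool turn.
- **Scrap:** The other four blocks each weighed about 3.5 to 4.5 N. One had been knocked about 4 cm aside, so I located it again before gripping it.

**Last checks:** The final pictures show the block square and tight between the jaws, and all four light blocks standing in the bin. The chuck and oil can look undisturbed, as does the part of the wrench in view.

One check disagreed at first: the side view suggested the knob was down only about 4 mm, which is the limit. I pressed on it from above with the fingers closed, and it was firm with its top 70 mm above the bench, so it is fully down. I did not take another picture after that press.

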